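# Rocker-gate cedar ball chute on the dresser

### The job

Push the white ring dish across the dresser top until it sits against the little wooden stand with a white chute, under its spout; then press the white paddle of the brass rocker down with a fingertip so that the red gate lifts and the cedar ball rolls into the dish, and let the paddle spring back up. Only touch and push: do not lift or tip the dish, do not touch the ball or the gate, do not let the ball fall on the dresser, and leave everything else alone.

Things in the scene. Friction and masses are not known exactly. Their poses are not given: they have to be found in the camera images.
- stand: dark wooden stand with a white chute (channel), fixed. Origin on the dresser top, z up, channel falls towards -y. Base slab x -70..40, y -55..105 mm, 16 mm high. Two posts 100 mm high carry the brass rocker's axle (along x) at x -35, y 45, z 90 mm. Nothing of it rises above 105 mm at rest; fully pressed, the rocker's gate end rises to about 122 mm.
- spout_tip (a point): middle of the channel's floor at its open lower end (stand x 20, y -85, z 36 mm). The channel is 34 mm wide outside, 26 inside, walls 10 mm, sloping 12 degrees; its upper end is at stand y 75 mm. The spout overhangs the base by 30 mm, its underside 30 mm above the dresser, so the 22 mm high dish goes under it.
- spout_spot (a point): point on the dresser top under the spout where the dish's centre belongs (stand x 20, y -110, z 0 mm, same axes): there its rim just touches the base's end face at y -55 mm.
- ring_dish: white porcelain ring dish, loose, round, 100 mm across at the foot, 110 at the rim, 22 mm high, 5 mm wall, inner floor 6 mm up, about 180 g. Origin at the centre of its underside. Slides when pushed.
- paddle_top (a point): centre of the top of the white 45 x 45 mm, 8 mm thick paddle at the rocker's +y end; at rest level at stand x -35, y 135, z 100 mm, 90 mm from the axle. Goes down about 28 mm at full press: about 1.5 N starts it, 4 to 5 N holds it fully down, then a rigid stop.
- rocker (a joint): angle of the brass rocker (rad): 0 at rest with the gate shut (it springs back to this), 0.32 fully pressed. The ball is let through from about 0.2; at full press the gate is 28 mm higher.
- gate_edge (a point): red gate plate 24 x 4 x 42 mm across the channel, hanging from the rocker's other end. This point lies at the centre of its lower edge, at rest at stand x = 20, y = -45, z = 50 mm
- ball_center (a point): centre of the brown cedar ball, 22 mm diameter, 12 g, loose, waiting in the channel behind the gate; once the gate lifts it rolls out of the spout in under a second and then stays and settles in the dish if that is in place
- ball: the same cedar ball
- brass_hook: bystander: fallen brass coat hook, 50 mm, in the tray
- tie_bowl: bystander: green silicone hair tie bowl, 72 mm across, in the tray
- tweezers: bystander: steel tweezers, 90 mm long, in the tray
- lidded_box: bystander: tiny ceramic lidded box, 55 mm across, 44 mm high, in the tray
- cream_jar: bystander: amber cream jar, 52 mm across, 45 mm high, on the dresser beyond the stand
- balm_tin: bystander: flat round aluminium tin, 48 mm across, 16 mm high, on the robot's side of the stand
- scent_bottle: bystander: green scent bottle, 48 mm across, 100 mm high, at the right

How it is judged:
On the way, in this order (a step that is already met when the one before it is completed fails the run):
1. the dish stands under the spout (its centre within 25 mm of the spot) while the gate is still shut (horizontal distance between ring_dish and spout_spot below 0.025 m and value of joint rocker below 0.05 rad and height (world z) of ring_dish below 0.006 m), for 0.2 s.
2. a finger presses the paddle down and the gate is up (value of joint rocker above 0.15 rad and contact force between the fingers and paddle above 0.3 N), for 0.1 s.
At the end, for the whole second after the job is handed in: the ball lies on the dish's floor and has settled (under 60 mm/s), the dish stands upright on the dresser with its centre within 35 mm of the spot under the spout, and the rocker is back at rest (under 0.05 rad) with the gate shut (horizontal distance between ball_center and ring_dish below 0.042 m and z of ball_center in the frame of ring_dish between 0.012 and 0.026 m and linear speed of ball below 0.06 m/s and linear speed of ring_dish below 0.03 m/s and value of joint rocker below 0.05 rad and horizontal distance between ring_dish and spout_spot below 0.035 m and height (world z) of ring_dish below 0.006 m and angle between ring_dish's own z axis and vertical below 0.1 rad); the robot touches nothing.
It fails at once if the dish is lifted off the dresser (more than 10 mm) or tipped (height (world z) of ring_dish above 0.01 m or angle between ring_dish's own z axis and vertical above 0.2 rad).
It fails at once if the robot touches or lifts the ball (contact force between any of the arm, the fingers and ball above 0.3 N or height (world z) of ball_center above 0.085 m).
It fails at once if the ball falls on the dresser (height (world z) of ball_center below 0.0135 m).
It fails at once if the robot touches the gate (contact force between any of the fingers, the arm and gate above 0.5 N).
It fails at once if a bystander is moved more than 25 mm (distance of any of brass_hook, tie_bowl, tweezers, lidded_box, cream_jar, balm_tin, scent_bottle from where it was at the start of the episode above 0.025 m).
It also fails if it takes over 53 s, if anything falls off the work surface, if the arm or the gripper's body presses on something with over 40 N, if the wrist force passes 120 N, or if a joint passes its speed limit or range.

### The arm

A 6-joint arm with a two-finger parallel gripper is mounted at the origin on the work surface. World frame = base frame: x ahead of the robot, y to its left, z up, the work surface at z = 0. Lengths are in m, angles in rad, forces in N, time in s.
With the tool pointing down it reaches from about 0.375 to 0.9 m from the base axis. Payload 3.1 kg.
Tool frame: the origin (TCP) lies where the fingers leave the gripper's body, on its centre line; the fingertips stand 73 mm ahead of it and the grasp point (between the pads) lies 54 mm ahead of it; z points along the fingers, y is the line along which they close (so a half turn about z gives the same grasp; the last joint's range is limited). The gripper opens to 85 mm and grips with 20 to 120 N. Pads are 22 mm wide; open, the fingers measure 114 mm over their backs; the gripper's body (76 mm by 85 mm) begins 54 mm behind the grasp point. The pads swing forward as they close: fully open they stand 13 mm farther back than shut.
Start: joints at [1.014, 0.527, 1.433, -0, 1.181, -0.178], TCP at [0.231, 0.581, 0.304] pointing down, gripper open.
Joint ranges: [-3.08, 3.08], [-0.75, 2.2], [0.22, 2.44], [-1.43, 4.57], [0, 2.65], [-2.85, 2.85]. Speed limits (rad/s): [2.79, 2.79, 3.14, 3.14, 3.14, 3.14].

### API

Orientations are given as a unit quaternion [x, y, z, w].
In Python, from station import manip gives the robot as it stands.
- The arm moves only by the tool step_arm, never from a script. Its argument "moves" is one flat list of numbers, 5 for each row, row after row: the opening, from 0 (shut) to 1 (fully open), then the shift along the world's x, y, z scaled (see below), then the turn about the world's z scaled (see below). In form: [fingers, x, y, z, yaw, fingers, x, y, z, yaw, ...]. A call has 1 to 12 rows; each row is the pose to reach, as a shift and turn from the pose commanded when the call began, turning the shorter way round; what a row does not reach only later rows make up. The controller multiplies each number of a shift by 200 mm and each number of a turn by pi rad. A row lasts 1/8 s, in which the tool goes at most 62.5 mm and 10.7 degrees, less where a joint would pass 70% of its speed; a pose out of reach is approached as far as the arm can. A call with a number of a shift or a turn outside -1 to 1 is refused whole. A call with a gripper value outside its range is refused whole. The fingers move at their own pace and stop on an object; "grip_force" is the grip in N (left out, the last holds). Time passes only in rows, so rows that repeat a pose let the fingers close. It gives the time, the measured TCP pose, the force, the opening and the grip force at its end, in the units of the state.
- manip.sense(): the state, without advancing time (a new reading comes with each control period).
- manip.snapshot(name): name is "scene" or "top" or "wrist"; returns a dict with "color" (400x640x3 uint8, blue, green, red), "z_map" (400x640 float32, m along the optical axis (not along the pixel's ray), 0 where there is no reading), "fovy" (degrees; the focal length in pixels is half the picture's height over the tangent of half this angle, whatever the lens; pixels are square), "cx", "cy" (the principal point, pixels), "k1" (the pictures are not rectified: a ray, as slopes to the right and down, at radius r is drawn at 1 + k1 r^2 times it, then the intrinsics apply), "R" (3x3) and "t" (3): a world point X has camera coordinates R X + t; the wrist camera has in their place "mount" (4x4, takes a point from camera to tool coordinates, whose origin is the TCP and whose axes are the flange's). Camera axes: x right, y down, z forward; pixel columns grow to the right and rows downward; lengths in m; the calibration is good to about 2 mm. A picture is of the moment at which its call begins: read the wrist's pose just before it.
- manip.sign_off(): hands the job in; it is judged then, once.
The state is a dict: "t": time; "q": joint angles; "qd": joint speeds; "tau": joint torques, N m; "tcp_pos": TCP position; "tool_rot": TCP orientation; "force": force on the tool from outside, world axes, zero at the start; "ft_torque": the same for the moment, N m; "finger_gap": opening from 0.0 (shut) to 1.0 (fully open); "gripper_force": force on a finger pad.
Only numpy, scipy, OpenCV 4.12 (cv2) and the standard library are available. Lean on these libraries where they do the work, as an engineer would, in place of code of your own. Each camera call takes 0.05 s, during which the arm holds its last target. There are 200 camera calls.

## Working session

There is one attempt and no reset: what is moved stays moved. The work goes in short steps, Python scripts to look and compute and a tool call to move; the robot and the scene stay as the last step left them, time stands still between calls to the robot, and variables do not carry over. Pictures are saved under pics/ and viewed, at most 10 in all, crops included, and the job is handed in when it is done.

Besides the shell and the picture viewer there is one more tool, called after "Call:" by a JSON object that holds its "name" and its "arguments". step_arm: Moves the arm, as the interface text tells. Its arguments: {"type":"object","properties":{"moves":{"type":"array","items":{"type":"number"}},"grip_force":{"type":"number"}},"required":["moves"]}

```bash
mkdir -p pics; cat > h.py <<'E'
import numpy as np, cv2
from station import manip
def cloud(s,R=None,t=None):
    h,w=s["z_map"].shape; f=h/2/np.tan(np.radians(s["fovy"])/2)
    K=np.array([[f,0,s["cx"]],[0,f,s["cy"]],[0,0,1.]])
    uv=np.stack(np.meshgrid(np.arange(w),np.arange(h)),-1).reshape(-1,1,2).astype(np.float64)
    n=cv2.undistortPoints(uv,K,np.array([s["k1"],0,0,0,0.])).reshape(h,w,2)
    z=s["z_map"]; P=np.dstack([n[...,0]*z,n[...,1]*z,z])
    R=s["R"];t=s["t"]
    X=(P-np.array(t))@np.array(R); X[z==0]=np.nan
    return X
E
python3 - <<'E'
from h import *
for n in("scene","top"):
    s=manip.snapshot(n); cv2.imwrite(f"pics/{n}.png",s["color"]); np.savez(f"{n}.npz",X=cloud(s),c=s["color"]); print(n,s["fovy"],s["k1"],np.array(s["R"]).round(2).tolist(),s["t"])
print(manip.sense())
E
```

```text
scene 42.17329817208218 -0.1714394090081049 [[-0.77, 0.63, 0.01], [0.43, 0.54, -0.72], [-0.46, -0.55, -0.69]] [ 0.41099061 -0.19958917  1.85686143]
top 54.08667578693728 -0.07265623627797481 [[0.01, -1.0, -0.01], [-0.99, -0.0, -0.17], [0.17, 0.01, -0.99]] [0.03219391 0.55121648 1.32877483]
{'t': 0.1, 'q': array([ 1.01347735e+00,  5.28364122e-01,  1.43376602e+00,  3.92898667e-05,
        1.18139895e+00, -1.78494972e-01]), 'qd': array([-9.09451492e-05, -2.59907456e-03, -4.23332800e-03,  1.08978367e-03,
       -5.22706348e-04,  3.95259099e-04]), 'tau': array([-4.32771740e-04, -4.43306530e+01, -1.78587466e+01, -3.06814709e-04,
        3.89715671e-03, -3.62398367e-06]), 'tcp_pos': array([0.2308371 , 0.58027354, 0.30303951]), 'tool_rot': array([ 1.88288698e-01,  9.82113246e-01, -8.96892113e-04, -3.65183466e-04]), 'force': array([-0.84795187, -0.5942782 , -0.23950825]), 'ft_torque': array([-0.0281633 , -0.02808339,  0.01013921]), 'gripper_force': 0.0, 'finger_gap': 1.0002678906187494}
```

View pics/top.png

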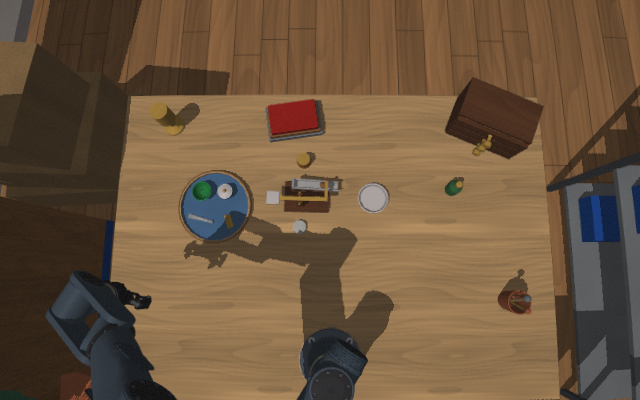

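View pics/scene.png

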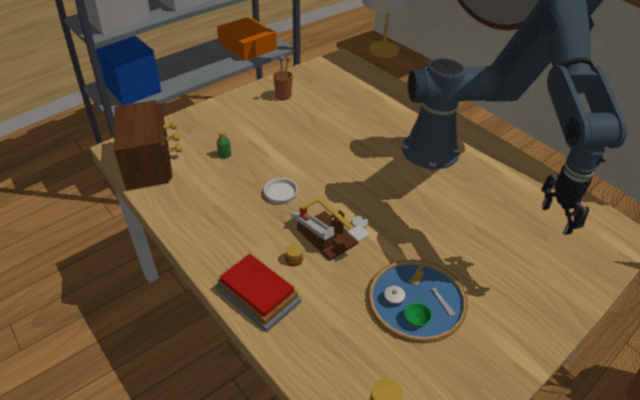

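The top view shows the dish at (373,198), the spout end near (341,186), the paddle at (273,198), the tin at (300,226) and the jar at (304,159). The stand's axes lie nearly along the world axes.

```bash
python3 - <<'E'
from h import *
d=np.load("top.npz");X=d["X"];c=d["c"].astype(int)
cv2.imwrite("pics/crop.png",cv2.resize(d["c"][145:245,255:400],None,fx=5,fy=5,interpolation=cv2.INTER_CUBIC))
V,U=np.mgrid[0:400,0:640]
def box(u0,u1,v0,v1): return (U>=u0)&(U<u1)&(V>=v0)&(V<v1)
white=(c.min(2)>110)&(c.max(2)-c.min(2)<40)
def rep(n,m):
    P=X[m];P=P[~np.isnan(P).any(1)];print(n,len(P),"med",np.median(P,0).round(4),"min",P.min(0).round(4),"max",P.max(0).round(4));return P
print("table z",np.nanmedian(X[240:260,420:480,2]))
z=X[...,2]
P=rep("dish",box(350,398,175,222)&(z>.012)&(z<.05))
A=np.c_[2*P[:,:2],np.ones(len(P))];s=np.linalg.lstsq(A,(P[:,:2]**2).sum(1),rcond=None)[0];print("circ",s[:2],np.sqrt(s[2]+s[:2]@s[:2]))
P=rep("paddle",box(260,285,185,212)&(z>.08));print(cv2.minAreaRect((P[:,:2]*1000).astype(np.float32)))
P=rep("chute",box(285,350,172,196)&white&(z>.03));print(cv2.minAreaRect((P[:,:2]*1000).astype(np.float32)))
P=rep("base",box(280,335,196,216)&(z>.008)&(z<.025));print(cv2.minAreaRect((P[:,:2]*1000).astype(np.float32)))
rep("tin",box(288,312,217,240)&(z>.01)&(z<.03))
rep("jar",box(290,318,148,172)&(z>.03))
rep("beam",box(278,330,193,205)&(z>.085))
rep("tray",box(175,255,165,245)&(z>.005))
rep("box",box(215,235,180,200)&(z>.02))
for u,v in [(300,226),(304,159),(341,185),(273,198)]: print(u,v,X[v,u])
E
```

```text
table z 0.0011929154628965361
dish 194 med [ 0.5652 -0.1579  0.0208] min [ 0.4902 -0.2358  0.012 ] max [ 0.6122 -0.0996  0.0291]
circ [ 0.55641622 -0.15476169] 0.05029981346654339
paddle 192 med [0.5457 0.191  0.0996] min [0.5248 0.1569 0.0896] max [0.5674 0.2178 0.1068]
((546.0492553710938, 187.26458740234375), (60.7064323425293, 42.765960693359375), 89.40987396240234)
chute 265 med [0.6001 0.0711 0.0592] min [ 0.5802 -0.0245  0.0339] max [0.6152 0.1332 0.0956]
((597.5565795898438, 54.495975494384766), (158.02252197265625, 33.63969421386719), 88.73916625976562)
base 495 med [0.5275 0.0757 0.0158] min [0.4965 0.0072 0.0084] max [0.5658 0.1663 0.025 ]
((530.8829956054688, 86.62105560302734), (68.82654571533203, 159.0283966064453), 0.5163363218307495)
tin 142 med [0.4526 0.1097 0.0159] min [0.4311 0.0853 0.0102] max [0.478  0.1318 0.0227]
jar 133 med [0.694  0.094  0.0448] min [0.6716 0.0727 0.0324] max [0.7181 0.1159 0.0503]
beam 277 med [0.5433 0.1026 0.0943] min [0.523  0.0111 0.0852] max [0.5618 0.1774 0.1063]
tray 2920 med [0.5317 0.4203 0.0094] min [0.3906 0.2704 0.005 ] max [0.6818 0.5729 0.0545]
box 186 med [0.5771 0.3764 0.037 ] min [0.5525 0.3512 0.0276] max [0.6049 0.4067 0.0545]
300 226 [0.4563967  0.10670691 0.01302038]
304 159 [0.69391044 0.09389763 0.04473953]
341 185 [ 0.60918437 -0.04016223 -0.00333759]
273 198 [0.54172715 0.19334558 0.10344304]
```

View pics/crop.png

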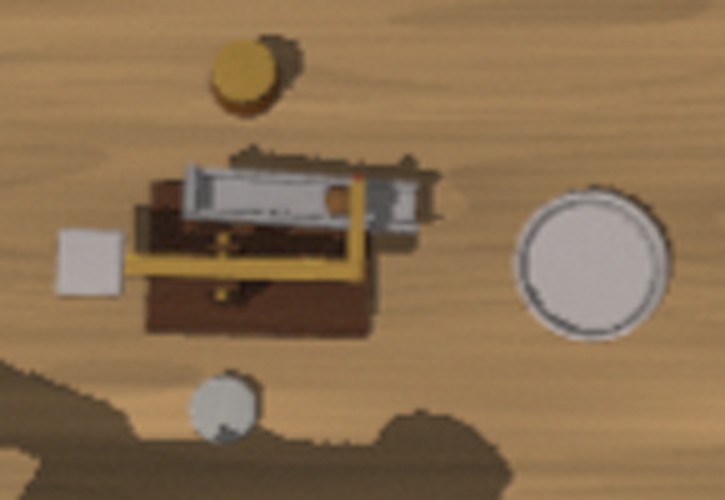

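```bash
cat >> h.py <<'E'
def project(s,W):
    h=400;f=h/2/np.tan(np.radians(s["fovy"])/2);K=np.array([[f,0,s["cx"]],[0,f,s["cy"]],[0,0,1.]])
    rv=cv2.Rodrigues(np.array(s["R"]))[0]
    return cv2.projectPoints(np.array(W,float).reshape(-1,1,3),rv,np.array(s["t"]),K,np.array([s["k1"],0,0,0,0.]))[0].reshape(-1,2)
E
python3 - <<'E'
from h import *
from scipy.optimize import least_squares
s=manip.snapshot("top")
px=lambda a:np.array([255,145])+(np.array(a,float)+.5)/5-.5
mod=np.array([[-12.5,157.5,100],[-12.5,112.5,100],[-57.5,112.5,100],[-57.5,157.5,100],[-70,105,16],[-70,-55,16],[37,-85,46],[3,-85,46],[37,75,80],[3,75,80]])/1000
obs=px([[58,230],[122,230],[122,297],[56,297],[146,331],[370,337],[417,182],[417,232],[187,165],[183,218]])
def W(p):
    c,n=np.cos(p[2]),np.sin(p[2]);return mod@np.array([[c,n,0],[-n,c,0],[0,0,1]])+[p[0],p[1],0]
r=least_squares(lambda p:(project(s,W(p))-obs).ravel(),[.58,.06,0],loss="soft_l1");print(r.x,(project(s,W(r.x))-obs).round(1).tolist())
d=least_squares(lambda p:(project(s,[p[0],p[1],.022])-px([591,264])).ravel(),[.557,-.155]).x;print("dish",d)
x,y,a=r.x
for n,p in dict(spot=(.02,-.11),paddle=(-.035,.135),spout=(.02,-.085)).items(): print(n,x+p[0]*np.cos(a)-p[1]*np.sin(a),y+p[0]*np.sin(a)+p[1]*np.cos(a))
E
```

```text
[ 0.57734037  0.05908563 -0.01973771] [[0.3, -0.1], [0.7, 0.2], [0.1, -0.1], [0.0, -0.4], [-0.0, 0.2], [-0.1, 0.1], [-0.3, 0.2], [-0.5, -0.3], [-0.2, 0.5], [0.2, -0.5]]
dish [ 0.55920393 -0.15273012]
spot 0.5951654672109418 -0.05128767025456265
paddle 0.545011606205073 0.19475011185664895
spout 0.5956588780236614 -0.026292539813416886
```

Call:
{"name": "step_arm", "arguments": {"moves": [0.7,0.3,-0.3,0,-0.06,0.7,0.6,-0.6,0,-0.12,0.7,0.9,-1,0,-0.18,0.7,1,-1,0,-0.24,0.7,1,-1,0,-0.3,0.7,1,-1,0,-0.36,0.7,1,-1,0,-0.42,0.7,1,-1,0,-0.48,0.7,1,-1,0,-0.5]}}

```text
t: 1.27
tcp_pos: [0.431, 0.3805, 0.3036]
tool_rot: [0.829, 0.56, -0.0, -0.0]
force: [1.4, -0.9, 0.5]
finger_gap: 0.697
gripper_force: 0.0
```

Call:
{"name": "step_arm", "arguments": {"moves": [0.7,0.1,-0.3,0,0.014,0.7,0.2,-0.6,0,0.014,0.7,0.25,-0.9,0,0.014,0.7,0.25,-1,0,0.014]}}

```text
t: 1.78
tcp_pos: [0.4817, 0.1776, 0.3037]
tool_rot: [0.816, 0.578, -0.0, 0.0]
force: [-0.0, -0.3, -0.2]
finger_gap: 0.701
gripper_force: 0.0
```

Call:
{"name": "step_arm", "arguments": {"moves": [0.7,0.1,-0.3,0,0,0.7,0.2,-0.6,0,0,0.7,0.25,-0.9,0,0,0.7,0.25,-1,0,0]}}

```text
t: 2.28
tcp_pos: [0.532, -0.0229, 0.3038]
tool_rot: [0.816, 0.578, 0.0, 0.001]
force: [-0.4, 1.3, 0.3]
finger_gap: 0.7
gripper_force: 0.0
```

Call:
{"name": "step_arm", "arguments": {"moves": [0.7,0,-0.3,0,0,0.7,0,-0.6,0,0,0.7,0,-0.9,0,0,0.7,0,-1,0,0,0.7,0,-1,0,0]}}

```text
t: 2.9
tcp_pos: [0.5308, -0.2202, 0.3035]
tool_rot: [0.816, 0.578, 0.0, -0.001]
force: [-0.3, -0.2, -0.2]
finger_gap: 0.702
gripper_force: 0.0
```

```bash
python3 - <<'E'
from h import *
s=manip.sense();print(s["tcp_pos"],s["tool_rot"],s["t"])
E
```

```text
[ 0.53079827 -0.22019611  0.30346063] [ 8.15768202e-01  5.78378738e-01  3.30862155e-05 -5.23624486e-04] 2.9
```

Call:
{"name": "step_arm", "arguments": {"moves": [0.7,-0.03,-0.16,0,0,0.7,-0.03,-0.16,-0.3,0,0.7,-0.03,-0.16,-0.6,0,0.7,-0.03,-0.16,-0.9,0,0.7,-0.03,-0.16,-0.95,0,0.7,-0.03,-0.16,-0.95,0]}}

```text
t: 3.65
tcp_pos: [0.5256, -0.2502, 0.1145]
tool_rot: [0.815, 0.58, 0.0, -0.0]
force: [-0.1, -0.9, -0.3]
finger_gap: 0.702
gripper_force: 0.0
```

```bash
python3 - <<'E'
from h import *
s=manip.sense();print(s["tcp_pos"],s["force"])
w=manip.snapshot("wrist");cv2.imwrite("pics/w1.png",w["color"])
s=manip.snapshot("scene");cv2.imwrite("pics/s1.png",cv2.resize(s["color"][130:280,200:400],None,fx=4,fy=4,interpolation=cv2.INTER_CUBIC))
E
```

```text
[ 0.52563212 -0.25019385  0.11446656] [-0.08943972 -0.89822119 -0.287931  ]
```

View pics/s1.png

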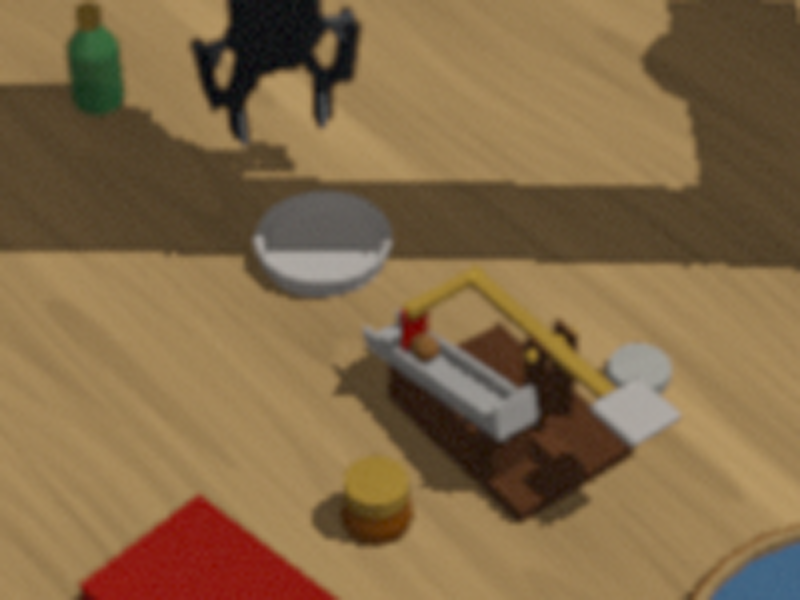

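View pics/w1.png

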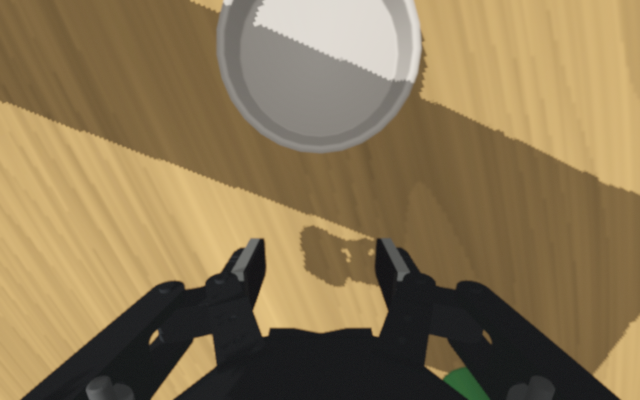

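The dish is centred between the fingers (u≈320 in the wrist view), and the line to the spot is aligned. I'll lower the tool and push.

Call:
{"name": "step_arm", "arguments": {"moves": [0.7,0,0,-0.1,0,0.7,0,0,-0.18,0,0.7,0.033,0.094,-0.18,0,0.7,0.067,0.189,-0.18,0,0.7,0.092,0.259,-0.18,0,0.7,0.117,0.33,-0.18,0,0.7,0.142,0.401,-0.18,0,0.7,0.167,0.472,-0.18,0,0.7,0.183,0.519,-0.18,0,0.7,0.2,0.566,-0.18,0,0.7,0.2,0.566,-0.18,0]}}

```text
t: 5.12
tcp_pos: [0.5652, -0.1371, 0.0777]
tool_rot: [0.815, 0.58, 0.0, -0.0]
force: [-0.5, -0.4, -0.4]
finger_gap: 0.704
gripper_force: 0.0
```

```bash
python3 - <<'E'
from h import *
s=manip.sense();print(s["tcp_pos"],s["force"],s["t"])
t=manip.snapshot("top");a=t["color"][145:245,255:400]
w=manip.snapshot("wrist");b=w["color"]
a=cv2.resize(a,None,fx=4,fy=4,interpolation=cv2.INTER_CUBIC);b=cv2.resize(b,(320,200))
o=np.zeros((600,580,3),np.uint8);o[:400]=a;o[400:,:320]=b;cv2.imwrite("pics/p1.png",o)
E
```

```text
[ 0.56515014 -0.13714668  0.07772793] [-0.50357417 -0.36189944 -0.36195348] 5.125
```

View pics/p1.png

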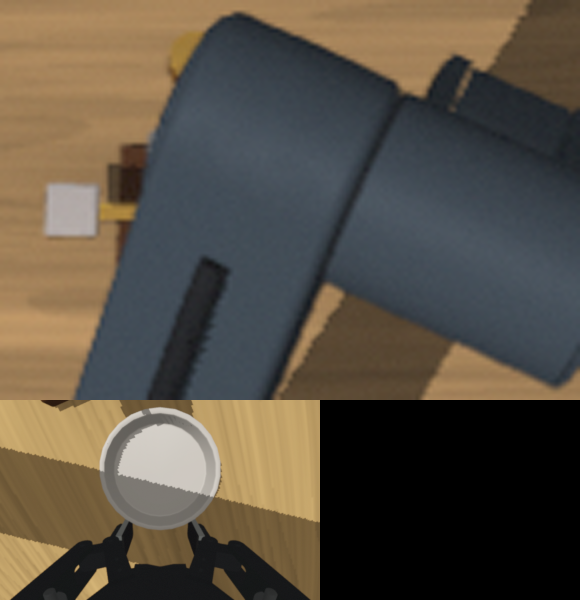

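Wrist view: the dish is cradled against both fingers (centre about (160,468) in the composite). The arm hides the top view, so I'll measure with the wrist depth.

```bash
cat >> h.py <<'E'
from scipy.spatial.transform import Rotation as Ro
def wrist():
    st=manip.sense();s=manip.snapshot("wrist");T=np.eye(4);T[:3,:3]=Ro.from_quat(st["tool_rot"]).as_matrix();T[:3,3]=st["tcp_pos"]
    M=np.linalg.inv(T@np.array(s["mount"]));s["R"]=M[:3,:3];s["t"]=M[:3,3];return s,cloud(s)
def dish(X,c,p0):
    from scipy.optimize import least_squares
    c=c.astype(int);m=(X[...,2]>.018)&(X[...,2]<.026)&(np.hypot(X[...,0]-p0[0],X[...,1]-p0[1])<.075)&(c.max(2)-c.min(2)<40)&(c.min(2)>70)
    P=X[m];r=least_squares(lambda p:np.hypot(P[:,0]-p[0],P[:,1]-p[1])-p[2],[*p0,.053],loss="soft_l1",f_scale=.002);return r.x,len(P)
E
python3 - <<'E'
from h import *
s,X=wrist();print("table",np.nanmedian(X[60:100,30:80,2]),X[80,320])
t=manip.sense()["tcp_pos"];print(dish(X,s["color"],t[:2]+.057*np.array([.333,.943])),t)
# chute/base end near top of picture
for v in range(0,30,6): print([X[v,u].round(3).tolist() for u in (110,150,280,300,320)])
E
```

```text
table 0.0010731809358433216 [ 0.59551964 -0.05427443  0.00687745]
(array([ 0.58516463, -0.08355265,  0.05092733]), 11723) [ 0.56481592 -0.13801834  0.07763571]
[[0.518, 0.01, 0.01], [0.532, 0.007, 0.002], [0.59, -0.014, 0.0], [0.598, -0.018, 0.002], [0.607, -0.02, 0.001]]
[[0.515, 0.009, 0.007], [0.531, 0.005, 0.001], [0.589, -0.016, 0.001], [0.598, -0.019, 0.0], [0.606, -0.023, 0.001]]
[[0.511, 0.01, 0.0], [0.53, 0.003, 0.001], [0.588, -0.019, 0.001], [0.597, -0.023, 0.002], [0.606, -0.025, 0.001]]
[[0.51, 0.008, 0.0], [0.529, 0.0, 0.001], [0.587, -0.021, 0.0], [0.595, -0.031, 0.024], [0.602, -0.034, 0.024]]
[[nan, nan, nan], [0.527, -0.002, 0.001], [0.587, -0.03, 0.022], [0.594, -0.033, 0.022], [0.602, -0.036, 0.023]]
```

Call:
{"name": "step_arm", "arguments": {"moves": [0.7,0.015,0.045,0,0,0.7,0.03,0.09,0,0,0.7,0.04,0.12,0,0,0.7,0.05,0.15,0,0,0.7,0.05,0.15,0,0]}}

```text
t: 5.9
tcp_pos: [0.5753, -0.1074, 0.0779]
tool_rot: [0.815, 0.58, 0.0, -0.0]
force: [0.3, 0.3, 0.2]
finger_gap: 0.699
gripper_force: 0.0
```

```bash
python3 - <<'E'
from h import *
s,X=wrist();t=manip.sense();print(dish(X,s["color"],t["tcp_pos"][:2]+.057*np.array([.333,.943])),t["tcp_pos"],t["force"],t["t"])
cv2.imwrite("pics/w2.png",s["color"])
E
```

```text
(array([ 0.59499152, -0.05367863,  0.05093696]), 9590) [ 0.57522428 -0.10771013  0.07796964] [ 0.46712491 -0.85192447  0.13235133] 5.95
```

View pics/w2.png

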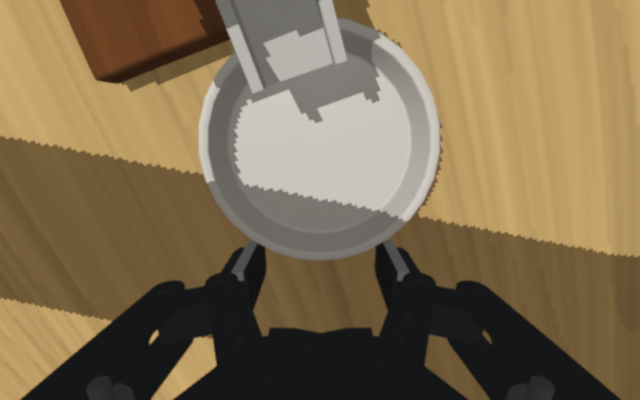

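The spout overhangs the dish's far part, centred at about (300,75), and there is still a small gap to the base. I'll nudge it a few mm until contact.

Call:
{"name": "step_arm", "arguments": {"moves": [0.7,0,0.015,0,0,0.7,0,0.025,0,0,0.7,0,0.025,0,0]}}

```text
t: 6.32
tcp_pos: [0.5752, -0.1031, 0.078]
tool_rot: [0.815, 0.579, 0.0, 0.0]
force: [0.5, -0.7, -0.0]
finger_gap: 0.698
gripper_force: 0.3
```

```bash
python3 - <<'E'
from h import *
s,X=wrist();t=manip.sense();print(dish(X,s["color"],t["tcp_pos"][:2]+.057*np.array([.333,.943])),t["tcp_pos"],t["force"],t["t"])
c=s["color"].astype(int)
m=(X[...,2]>.035)&(X[...,2]<.07)&(c.min(2)>60);P=X[m];print("spout",len(P),P[:,0].min(),P[:,0].max(),P[:,1].min(),np.median(P,0))
m=(X[...,2]>.012)&(X[...,2]<.018)&(c[...,2]-c[...,0]>30)&(X[...,1]>-.01);P=X[m];print("base",len(P),np.percentile(P[:,1],[0,1,5]) if len(P) else 0, P[P[:,1].argmin()] if len(P) else 0)
E
```

```text
(array([ 0.5950216 , -0.05021731,  0.05092293]), 9545) [ 0.57514164 -0.10319244  0.0779876 ] [ 0.33036569 -0.89578845  0.85482361] 6.375
spout 10178 0.5149151574747997 0.6152978024267013 -0.10730089723196494 [ 0.59614136 -0.00912317  0.0416128 ]
base 9217 [0.00765047 0.00836682 0.0094204 ] [0.56522937 0.00765047 0.01395964]
```

Call:
{"name": "step_arm", "arguments": {"moves": [0.7,0,0.015,0,0,0.7,0,0.025,0,0,0.7,0,0.025,0,0]}}

```text
t: 6.75
tcp_pos: [0.5755, -0.0993, 0.078]
tool_rot: [0.815, 0.58, -0.0, 0.001]
force: [-0.6, -5.7, 0.5]
finger_gap: 0.701
gripper_force: 2.8
```

```bash
python3 - <<'E'
from h import *
s,X=wrist();t=manip.sense();print(dish(X,s["color"],t["tcp_pos"][:2]+.057*np.array([.333,.943])),t["tcp_pos"],t["force"],t["t"],t["tau"])
E
```

```text
(array([ 0.59524319, -0.04710763,  0.05093494]), 9445) [ 0.57550156 -0.09926676  0.07804676] [-0.90039015 -4.92713392 -1.28469865] 6.8 [  3.42530295 -46.02767229  -7.3895368    0.86034078   0.41880411
  -0.0827988 ]
```

The force of -5.7 N shows the dish is against the base. I'll back off, rise and go to the paddle with the fingers shut.

Call:
{"name": "step_arm", "arguments": {"moves": [0.7,-0.02,-0.05,0,0,0.7,-0.06,-0.18,0,0,0.7,-0.1,-0.3,0,0,0.7,-0.1,-0.3,0.25,0,0,-0.1,-0.3,0.5,0,0,-0.1,-0.3,0.8,0,0,-0.1,-0.1,0.8,0,0,-0.1,0.2,0.8,0,0,-0.13,0.5,0.8,0,0,-0.15,0.8,0.8,0,0,-0.15,1,0.8,0,0,-0.15,1,0.8,0]}}

```text
t: 8.3
tcp_pos: [0.5439, 0.1046, 0.2378]
tool_rot: [0.814, 0.581, -0.0, -0.001]
force: [-0.2, -0.6, 0.3]
finger_gap: 0.003
gripper_force: 0.0
```

Call:
{"name": "step_arm", "arguments": {"moves": [0,0,0.25,0,0,0,0,0.49,0,0,0,0,0.49,0,0,0,0,0.49,-0.05,0]}}

```text
t: 8.8
tcp_pos: [0.5455, 0.1988, 0.228]
tool_rot: [0.815, 0.579, 0.0, 0.0]
force: [0.5, -1.0, 0.2]
finger_gap: 0.007
gripper_force: 0.0
```

```bash
python3 - <<'E'
from h import *
s,X=wrist();t=manip.sense();print(t["tcp_pos"],t["force"],t["t"])
c=s["color"].astype(int);m=(X[...,2]>.09)&(X[...,2]<.108)&(c.min(2)>90)&(c.max(2)-c.min(2)<40);P=X[m]
print(len(P),np.median(P,0) if len(P) else 0);print(cv2.minAreaRect((P[:,:2]*1000).astype(np.float32)) if len(P) else 0)
t=manip.snapshot("scene");a=cv2.resize(t["color"][170:280,240:400],None,fx=4,fy=4,interpolation=cv2.INTER_CUBIC)
o=np.zeros((600,640,3),np.uint8);o[:400]=a[:400];o[400:,:320]=cv2.resize(s["color"],(320,200));cv2.imwrite("pics/p2.png",o)
E
```

```text
[0.54450335 0.19820825 0.22617436] [-0.11356795 -0.19146005 -1.39338564] 8.85
3122 [0.55080492 0.20147736 0.10106414]
((563.9447021484375, 171.3659210205078), (55.99101257324219, 120.9573974609375), 28.101585388183594)
```

View pics/p2.png

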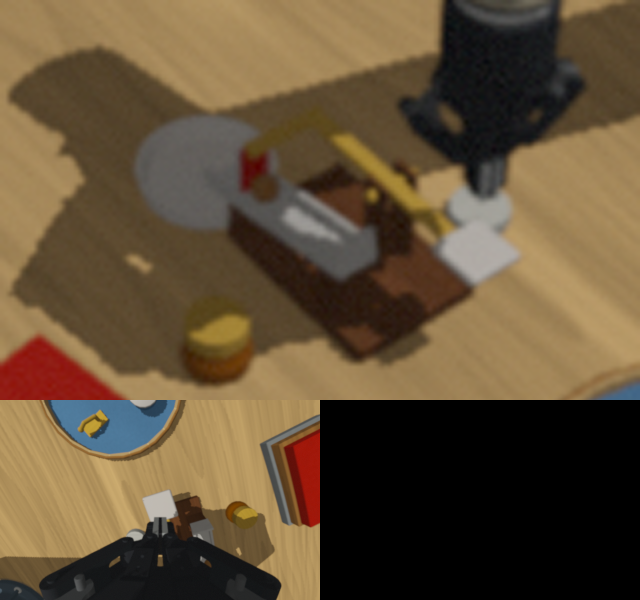

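Scene view: the dish sits under the spout with the ball still behind the red gate. The shut fingertips stand over the paddle, within about 3 mm of its centre, so I'll press.

Call:
{"name": "step_arm", "arguments": {"moves": [0,0.005,0.01,-0.12,0,0,0.005,0.01,-0.22,0,0,0.005,0.01,-0.29,0,0,0.005,0.01,-0.35,0,0,0.005,0.01,-0.39,0,0,0.005,0.01,-0.39,0,0,0.005,0.01,-0.39,0,0,0.005,0.01,-0.39,0]}}

```text
t: 9.9
tcp_pos: [0.5464, 0.2019, 0.1505]
tool_rot: [0.815, 0.58, 0.0, 0.0]
force: [0.5, -1.2, 4.7]
finger_gap: 0.002
gripper_force: 1.7
```

```bash
python3 - <<'E'
from h import *
t=manip.sense();print(t["tcp_pos"],t["force"],t["t"])
s=manip.snapshot("scene");cv2.imwrite("pics/p3.png",cv2.resize(s["color"][170:280,240:400],None,fx=4,fy=4,interpolation=cv2.INTER_CUBIC))
E
```

```text
[0.54637918 0.2019223  0.15054019] [ 0.48086842 -1.23729276  4.68919935] 9.9
```

View pics/p3.png

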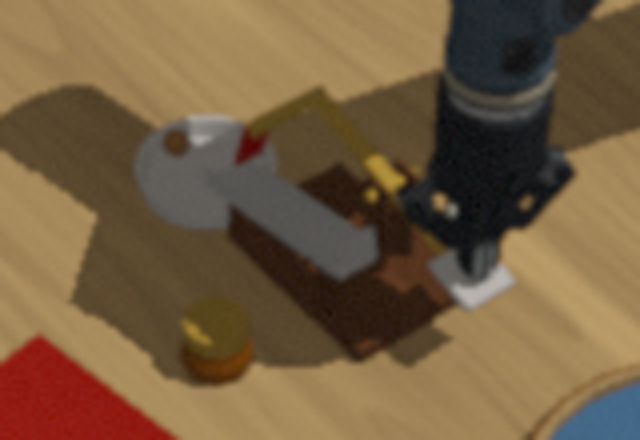

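The gate is up and the ball is in the dish, at about (178,143). I'll release the paddle and rise.

Call:
{"name": "step_arm", "arguments": {"moves": [0,0,0,0.05,0,0,0,0,0.1,0,0,0,0,0.16,0,0,0,0,0.3,0,0,0,0,0.5,0,0,0,0,0.5,0,0,0,0,0.5,0,0,0,0,0.5,0,0,0,0,0.5,0,0,0,0,0.5,0,0,0,0,0.5,0,0,0,0,0.5,0]}}

```text
t: 11.45
tcp_pos: [0.5461, 0.2019, 0.2498]
tool_rot: [0.815, 0.579, -0.0, -0.0]
force: [-0.1, 0.8, 0.2]
finger_gap: 0.0
gripper_force: 0.0
```

```bash
python3 - <<'E'
from h import *
t=manip.sense();print(t["tcp_pos"],t["force"],t["t"])
I=[]
for k in range(2):
    s=manip.snapshot("scene");I.append(cv2.resize(s["color"][170:270,240:400],None,fx=3,fy=3,interpolation=cv2.INTER_CUBIC))
    for _ in range(8): manip.snapshot("top")
cv2.imwrite("pics/p4.png",np.vstack(I))
E
```

```text
[0.54607922 0.20187108 0.2498035 ] [-0.09950755  0.75320649  0.2209811 ] 11.45
```

View pics/p4.png

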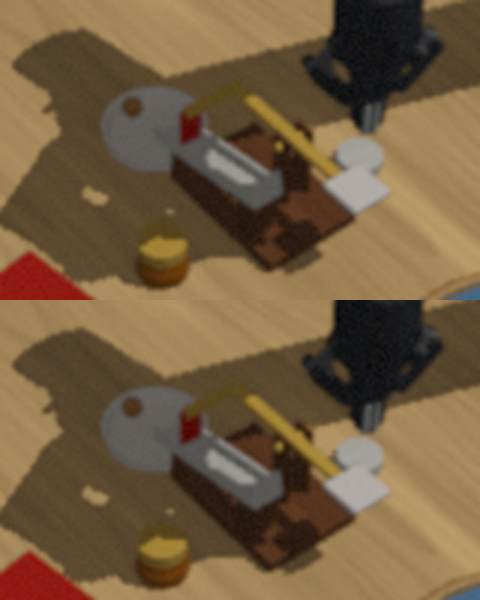

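Two frames 0.4 s apart show the ball at rest in the dish at (132,107), the gate shut and the paddle back up.

```bash
python3 -c "
from station import manip
print(manip.sign_off())"
```

```text
the job is handed in; nothing more can be done
None
```

I pushed the dish against the stand under the spout, pressed the paddle, and the ball rolled into the dish and settled; the paddle sprang back with the gate shut, and I handed the job in at about 12 s (no verdict was returned).

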